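# Hang the backdrop and present the knife for its photograph

### The job

We are about to photograph the dark-handled knife. Hang the white saddle panel over the middle of the steel bar, straddling it, and let it go; then draw the dark-handled knife out of its slanted rack, turn it level with the edge down, and finish while still holding it raised and still, the blade alongside the white panel as its backdrop (on either face, at the height of the panel and midway along it, parallel to the bar, a few centimetres up to a hand's length off), touching nothing but the gripper. Leave the pale-handled knife and the other things on the bench where they are.

Things in the scene. Friction and masses are not known exactly. Their poses are not given: they have to be found in the camera images.
- panel: White inverted-U saddle, 180 g: two upright leaves 140 mm long (x), 86 high, 4 thick, inner faces 44 mm apart, joined by a low gable roof (outside of the ridge 100 mm up). On the ridge a blue grip tab, 50 mm along x, 14 mm thick (y), top 144 mm up. Origin: centre, level with the leaves' lower edges; z up. Starts standing on its leaves; hung on the bar its origin is about 56 mm above the bench.
- bar_stand: Fixed stand: horizontal round steel bar, 14 mm diameter, 250 mm long, along its x axis, bar axis 145 mm above the bench; two posts 12 mm square at x = -120 and +120 mm, their feet reaching 40 mm either way in y. Origin: on the bench under the bar's middle; y across the bar, z up.
- rack: Fixed slanted wooden knife block. Origin on the bench under the centre of its mouth face, which is 115 mm up, 146 mm wide (y), 70 mm along the slant. Slots run 50 degrees below level towards its +x, square to the mouth: two, 6 mm wide, at y = +40 and -40 mm, a knife in each. Lean the gripper 10-30 deg, fingertips back towards the robot, to clear the handle's rear. Steel foot 150 x 160 x 10 mm.
- dark_knife: Dark-handled knife, 130 g, in either slot. Origin: handle's front end, mid-line; x to the tip, y across, z to the spine (edge at -z). Handle x -88 to 0 mm, 26 high, 18 thick; blade x 0 to 118 mm, 30 high, 3 thick. Starts x about 48 deg down, spine up and away, handle front on the rack's mouth; pull 120 mm along -x to free it. Balances near its origin: grip at x about -30, closing along y.
- blade_mid (a point): Middle of the dark knife's blade, 60 mm ahead of its origin along x; axes as the knife.
- blade_tip (a point): Tip of the dark knife's blade, 118 mm ahead of its origin along x.
- pale_knife: Knife of the same size and frame with a pale wooden handle, in the other slot, 80 mm beside the dark one. Stays there.
- whetstone: Loose reddish stone 70 x 210 x 30 mm, origin centre underneath. Bystander.
- phone: Loose black phone 75 x 155 x 9 mm lying flat, origin centre underneath. Bystander.
- carton: Loose white carton 200 x 90 x 60 mm, origin centre underneath. Bystander.
- handle_blank: Loose wooden handle blank 130 x 30 x 24 mm, origin centre underneath. Bystander.
- mallet: Loose hammer lying on the bench, handle towards its -x. Bystander.
Things that resemble listed ones, but are neither listed nor needed, are in the scene too. Of the things that look like the panel, the middle-sized one is meant.

How it is judged:
By the outcome, as a careful person would: the job done as asked, in the order asked, and still so for the second after the job is handed in, while the arm keeps its last pose, push and grip.
It also fails if it takes over 58 s, if anything falls off the work surface, if the arm or the gripper's body presses on something with over 40 N, if the wrist force passes 120 N, or if a joint passes its speed limit or range.

### The arm

A 7-joint arm with a two-finger parallel gripper is mounted at the origin on the work surface. World frame = base frame: x ahead of the robot, y to its left, z up, the work surface at z = 0. Lengths are in m, angles in rad, forces in N, time in s.
With the tool pointing down it reaches from about 0.425 to 0.8 m from the base axis. Payload 8.3 kg.
Tool frame: the origin (TCP) lies between the finger pads; the fingertips stand 8 mm ahead of it and the grasp point (between the pads) lies 11 mm behind it (robot.tcp_to_tips is the distance from the TCP to the fingertips, in m); z points along the fingers, y is the line along which they close (so a half turn about z gives the same grasp; the last joint's range is limited). The gripper opens to 85 mm and grips with 20 to 120 N. Pads are 22 mm wide; open, the fingers measure 114 mm over their backs; the gripper's body (76 mm by 85 mm) begins 54 mm behind the grasp point. The pads swing forward as they close: fully open they stand 13 mm farther back than shut.
Start: joints at [-1.177, 0.383, 0.016, 1.37, -0.006, 1.388, -0.046], TCP at [0.276, 0.561, 0.239] pointing down, gripper open.
Joint ranges: [-2.95, 2.95], [-0.25, 2.06], [-1.52, 1.56], [0.18, 2.33], [-1.44, 4.58], [0.02, 2.06], [-3.01, 3.01]. Speed limits (rad/s): [2.39, 2.39, 3.01, 3.01, 3.14, 3.14, 3.14].

### API

Orientations are given as [roll, pitch, yaw] about the fixed x, y, z axes, in that order (R = Rz(yaw) Ry(pitch) Rx(roll)).
In Python, from cell import robot gives the robot as it stands.
- The arm moves only by the shell command python3 -m jog 'ROWS' [FORCE]. ROWS is JSON, a list of rows, each an object of numbers: "x", "y", "z": the shift along the world's x, y, z in mm; "wx", "wy", "wz": the turn, a rotation vector about the world's x, y, z in rad; "gripper": the opening, from 0 (shut) to 1 (fully open). A call has exactly 5 rows; each row is the pose to reach, as a shift and turn from the pose commanded when the call began; what a row does not reach only later rows make up. A row lasts 1/12 s, in which the tool goes at most 41.7 mm and 7.16 degrees, less where a joint would pass 70% of its speed; a pose out of reach is approached as far as the arm can. A call with a gripper value outside its range is refused whole. The fingers move at their own pace and stop on an object; FORCE is the grip in N (left out, the last holds). Time passes only in rows, so rows that repeat a pose let the fingers close, or fill a call up. It gives the time, the measured TCP pose, the force, the opening and the grip force at its end, in the units of the state.
- robot.get_obs(): the state, without advancing time (a new reading comes with each control period).
- robot.capture(name): name is "scene" or "side" or "wrist"; returns the picture (420x560x3 uint8, blue, green, red); there is no depth.
- robot.calibration(name): a dict with "camera_matrix" (3x3 intrinsics, pixels), "extrinsics" (4x4, takes a point from world to camera coordinates). Camera axes: x right, y down, z forward; pixel columns grow to the right and rows downward; lengths in m; the calibration is good to about 2 mm. A picture is of the moment at which its call begins: read the wrist's pose just before it. calibration takes no time and is no camera call; for the wrist camera it gives the pose at the moment of the call.
- robot.job_done(): hands the job in; it is judged then, once.
The state is a dict: "clock": time; "joint_positions": joint angles; "joint_velocities": joint speeds; "tau": joint torques, N m; "ee_pos": TCP position; "eef_rot": TCP orientation; "wrist_force": force on the tool from outside, world axes, zero at the start; "wrist_torque": the same for the moment, N m; "width": finger opening in m; "grip_force": force on a finger pad.
Only numpy, scipy, OpenCV 4.12 (cv2) and the standard library are available. Lean on these libraries where they do the work, as an engineer would, in place of code of your own. Each camera call takes 0.05 s, during which the arm holds its last target. There are 200 camera calls.

## Working session

There is one attempt and no reset: what is moved stays moved. The work goes in short steps, Python scripts to look and compute and a shell command to move; the robot and the scene stay as the last step left them, time stands still between calls to the robot, and variables do not carry over. Pictures are saved under pics/ and viewed, at most 12 in all, crops included, and the job is handed in when it is done.

```bash
ls; mkdir -p pics
python3 - <<'E'
from cell import robot
import cv2,numpy as np
for n in("scene","side"):
    im=robot.capture(n);cv2.imwrite(f"pics/{n}0.png",im)
    c=robot.calibration(n);T=np.array(c["extrinsics"]);print(n,np.round(c["camera_matrix"],1).tolist(),np.round(-T[:3,:3].T@T[:3,3],3),np.round(T[2,:3],2))
print(robot.get_obs())
E
```

```text
pics
scene [[481.6, 0.0, 277.1], [0.0, 481.6, 209.9], [0.0, 0.0, 1.0]] [ 1.645 -0.236  0.961] [-0.76  0.17 -0.62]
side [[427.9, 0.0, 284.9], [0.0, 427.9, 213.9], [0.0, 0.0, 1.0]] [ 0.229 -1.005  0.776] [ 0.28  0.81 -0.52]
{'clock': 0.1, 'joint_positions': array([-1.17691747,  0.38417913,  0.0163794 ,  1.37106875, -0.00630623,
        1.38820924, -0.04650819]), 'joint_velocities': array([-0.00107128, -0.00142481, -0.00070859, -0.00184072,  0.00080967,
       -0.00017133,  0.00217603]), 'tau': array([ 3.53393938e-03, -6.29130864e+01,  8.47428069e-01, -3.72758174e+01,
        1.67971855e-02,  1.05347732e-02,  3.23565814e-05]), 'ee_pos': array([0.27542953, 0.56053405, 0.23835436]), 'eef_rot': array([-3.13977746e+00,  2.38365681e-05,  2.68486373e+00]), 'wrist_force': array([-0.54154338,  0.77755141, -0.30971769]), 'wrist_torque': array([-0.01609478, -0.00968979,  0.00977632]), 'grip_force': 0.0, 'width': 0.08521414831665097}
```

View pics/scene0.png

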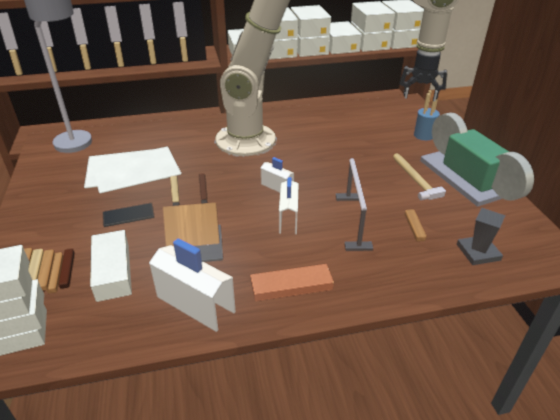

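View pics/side0.png

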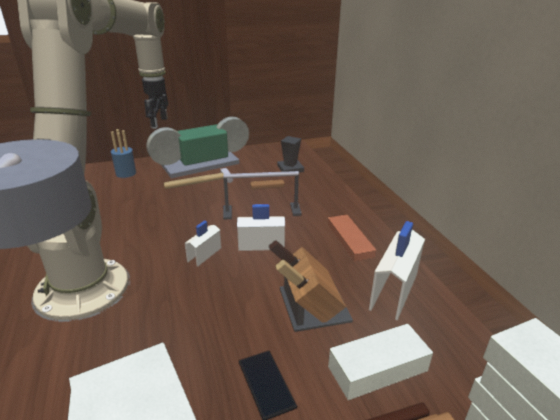

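The scene view shows the middle panel near (289,205), the bar from (350,165) to (361,205), and the rack near (190,230) with the dark handle at (204,190). In the side view the panel is near (261,232), the bar runs (225,175)-(298,175), and the dark handle is at (284,253). Next I'll enlarge crops to get exact pixels.

Run:
```python
import cv2,numpy as np
def crop(n,x,y,w,h,s):
    im=cv2.imread(f"pics/{n}0.png")[y:y+h,x:x+w]
    im=cv2.resize(im,None,fx=s,fy=s,interpolation=cv2.INTER_CUBIC)
    for k in range(0,w,20): cv2.line(im,(k*s,0),(k*s,6),(0,255,255),1);cv2.putText(im,str(x+k),(k*s,16),0,.35,(0,255,255),1)
    for k in range(0,h,20): cv2.line(im,(0,k*s),(6,k*s),(0,255,255),1);cv2.putText(im,str(y+k),(8,k*s+4),0,.35,(0,255,255),1)
    cv2.imwrite(f"pics/{n}_c.png",im)
crop("scene",160,145,220,120,3)
crop("side",200,160,150,148,4)
for n in("scene","side"):
    im=cv2.imread(f"pics/{n}0.png");b,g,r=[im[...,i].astype(int) for i in range(3)]
    m=((b>r+40)&(b>g+25)&(b>70)).astype(np.uint8)
    N,L,S,C=cv2.connectedComponentsWithStats(m)
    for i in range(1,N):
        if S[i,4]>20: print(n,S[i],np.round(C[i],1))
```

```text
scene [419 109  20   9  94] [427.9 113.6]
scene [273 157   9  12  83] [276.9 162.7]
scene [287 177   5  20  64] [288.7 184.7]
scene [174 239  27  33 563] [187.4 254.4]
side [111 148  10   7  30] [115.8 151.9]
side [123 148   9   6  28] [126.9 150.8]
side [252 204  17  14 207] [260.3 210.4]
side [197 221  10  14  55] [200.2 226.1]
side [397 221  16  34 215] [404.  234.1]
```

View pics/scene_c.png

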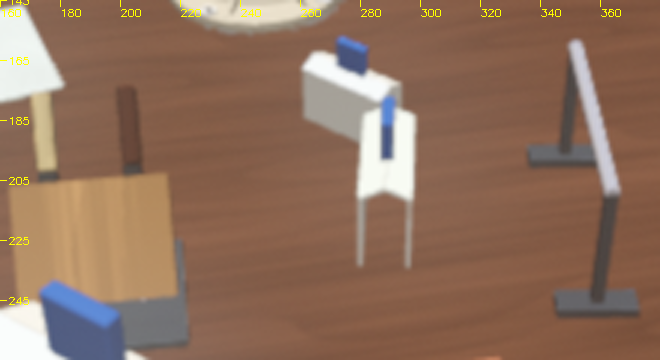

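View pics/side_c.png

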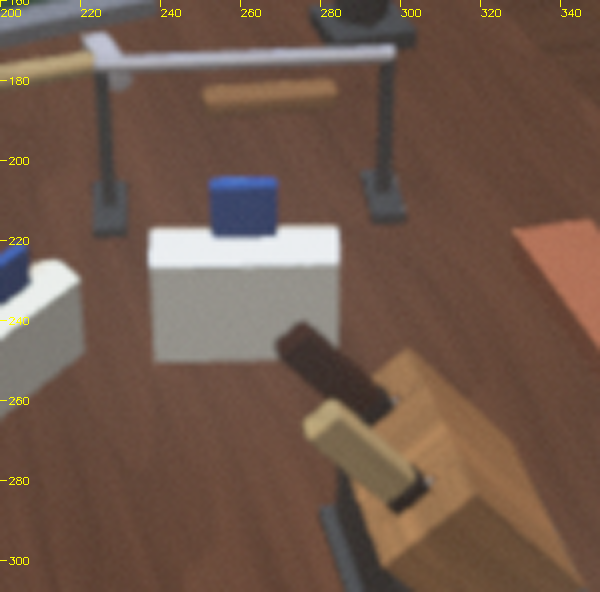

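Middle panel's tab: scene (289,177)-(289,186), side (253,205)-(269,205). Bar: scene (352,160)-(364,208), side (224,176)-(298,173). Dark handle: scene (202,175)-(204,202), side (272,245)-(295,261).

```bash
cat > h.py <<'E'
from cell import robot
import numpy as np, cv2
def P(n):
    c=robot.calibration(n);return np.array(c["camera_matrix"])@np.array(c["extrinsics"])[:3]
def tri(n1,u,n2,v):
    X=cv2.triangulatePoints(P(n1),P(n2),np.array(u,float).reshape(2,1),np.array(v,float).reshape(2,1))[:,0]
    X=X[:3]/X[3]
    e=[]
    for n,w in((n1,u),(n2,v)):
        p=P(n)@np.r_[X,1];e.append(np.linalg.norm(p[:2]/p[2]-w))
    return X,max(e)
def ray(n,u,z,Pm=None):
    M=P(n) if Pm is None else Pm
    A=np.c_[M[:,:2],-np.array([u[0],u[1],1])];s=np.linalg.solve(A,-(M[:,2]*z+M[:,3]));return np.r_[s[:2],z]
E
python3 - <<'E'
from h import *
S=lambda a,b:(160+a/3,145+b/3)
D=lambda a,b:(200+a/4,160+b/4)
np.set_printoptions(precision=4,suppress=True)
for k,u,v in [("tab far top",S(388,97),D(211,180)),("tab near top",S(387.5,124),D(276,181)),
 ("bar far",S(575,45),D(97,64)),("bar near",S(612,190),D(393,52)),
 ("handle rear",S(125,88),D(290,340)),("handle front",S(132,168),D(382,402)),
 ("pale rear",S(40,95),D(318,418)),("pale front",S(47,175),D(405,485)),
 ("rack mouth top +y",S(166,173),D(406,350)),("rack mouth top -y",S(8,188),D(475,492))]:
    print(k,*tri("scene",u,"side",v))
for k,n,u in [("leaf+x -y",'scene',S(360,265)),("leaf+x +y",'scene',S(408,266)),("leaf -x -y",'side',D(154,361)),("leaf +x -y",'side',D(338,358)),
 ("foot far",'scene',S(567,153)),("foot near",'scene',S(598,305)),("foot far",'side',D(109,208)),("foot near",'side',D(384,197))]:
    print(k,ray(n,u,0.0 if 'leaf' in k else .01))
for k,n,u in [("bar far",'scene',S(575,45)),("bar near",'scene',S(612,190)),("bar far",'side',D(97,64)),("bar near",'side',D(393,52))]: print(k,n,ray(n,u,.145))
E
```

```text
tab far top [0.4919 0.0585 0.1405] 0.029658849106038724
tab near top [0.5375 0.0464 0.14  ] 0.43075235445170024
bar far [0.4486 0.2694 0.1438] 0.5893830174344389
bar near [0.6907 0.2187 0.1455] 0.7799119878938239
handle rear [ 0.4738 -0.1986  0.1763] 0.5017587026807251
handle front [ 0.5313 -0.2036  0.1218] 1.1729512046472252
pale rear [ 0.467  -0.2783  0.1768] 0.1392600117263146
pale front [ 0.5191 -0.2825  0.1192] 0.3245722330445479
rack mouth top +y [ 0.5593 -0.1728  0.133 ] 0.508580664421784
rack mouth top -y [ 0.5491 -0.3175  0.1336] 0.20666077416166706
leaf+x -y [0.5775 0.0109 0.    ]
leaf+x +y [0.5895 0.0577 0.    ]
leaf -x -y [0.4387 0.0402 0.    ]
leaf +x -y [0.5741 0.0025 0.    ]
foot far [0.4563 0.2715 0.01  ]
foot near [0.6956 0.2196 0.01  ]
foot far [0.4494 0.2558 0.01  ]
foot near [0.6831 0.2044 0.01  ]
bar far scene [0.448 0.27  0.145]
bar near scene [0.6875 0.2209 0.145 ]
bar far side [0.4483 0.2628 0.145 ]
bar near side [0.6907 0.2144 0.145 ]
```

```bash
python3 -m jog '[{"x":25,"y":-26,"z":20,"wz":0.06},{"x":52,"y":-56,"z":40,"wz":0.13},{"x":79,"y":-86,"z":60,"wz":0.2},{"x":105,"y":-115,"z":65,"wz":0.226},{"x":131,"y":-144,"z":65,"wz":0.226}]'
python3 -m jog '[{"x":26,"y":-29},{"x":52,"y":-58},{"x":78,"y":-87},{"x":104,"y":-116},{"x":130,"y":-145}]'
python3 -m jog '[{"x":20,"y":-20},{"x":30,"y":-30},{"x":30,"y":-30},{"x":30,"y":-30},{"x":30,"y":-30}]'
cat > w.py <<'E'
from h import *
import sys,json
c=P("wrist");im=robot.capture("wrist");n=sys.argv[1];cv2.imwrite(f"pics/{n}.png",im);np.save(f"pics/{n}.npy",c)
o=robot.get_obs();print(o["clock"],o["ee_pos"],o["eef_rot"],np.round(o["joint_positions"],2))
C=-np.linalg.inv(c[:,:3])@c[:,3];print("cam",C)
E
python3 w.py bar1
python3 -m jog '[{"x":-11,"y":-38},{"x":-22,"y":-76},{"x":-33,"y":-114},{"x":-44,"y":-152},{"x":-55,"y":-190}]'
python3 -m jog '[{},{},{},{},{}]'
python3 w.py pan1
```

```text
0.15 [0.27548948 0.56058276 0.23847935] [-3.14001214e+00  4.01515797e-05  2.68483042e+00] [-1.18  0.38  0.02  1.37 -0.01  1.39 -0.05]
cam [0.21319872 0.58945959 0.37205274]
0.2 [0.27551915 0.56067866 0.23865962] [-3.14038915e+00  5.45354497e-06  2.68488252e+00] [-1.18  0.38  0.02  1.37 -0.01  1.39 -0.05]
cam [0.21321329 0.58948897 0.37218512]invalid input at $[0]: expected keys x, y, z, wx, wy, wz, gripper
invalid input at $[0]: expected keys x, y, z, wx, wy, wz, gripper
invalid input at $[0]: expected keys x, y, z, wx, wy, wz, gripper
invalid input at $[0]: expected keys x, y, z, wx, wy, wz, gripper
invalid input at $[0]: expected keys x, y, z, wx, wy, wz, gripper
```

```bash
python3 -c "
import cv2,numpy as np
a=cv2.imread('pics/bar1.png');b=cv2.imread('pics/pan1.png')
im=cv2.resize(np.hstack([a,b]),(800,300),interpolation=cv2.INTER_AREA);cv2.imwrite('pics/ab.png',im)"
```

```text
(no output)
```

View pics/ab.png

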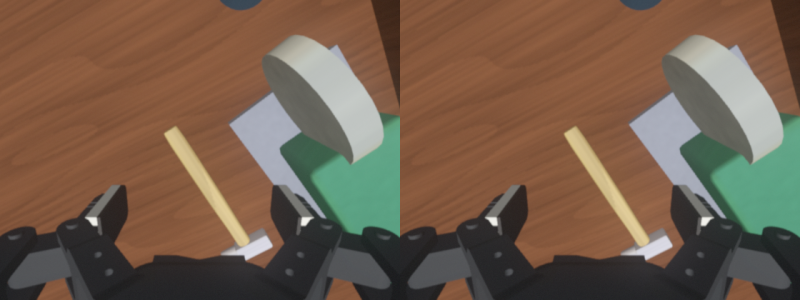

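The moves were refused because rows need every key. The two wrist pictures both show the start pose: mallet at (210,190), camera on the tool's +x side looking down past the fingers.

```bash
python3 -m jog '[{"x":25,"y":-26,"z":20,"wx":0,"wy":0,"wz":0.06,"gripper":1},{"x":52,"y":-54,"z":40,"wx":0,"wy":0,"wz":0.13,"gripper":1},{"x":79,"y":-80,"z":60,"wx":0,"wy":0,"wz":0.2,"gripper":1},{"x":107,"y":-106,"z":75,"wx":0,"wy":0,"wz":0.226,"gripper":1},{"x":135,"y":-132,"z":90,"wx":0,"wy":0,"wz":0.226,"gripper":1}]'
python3 -m jog '[{"x":29,"y":-27,"z":0,"wx":0,"wy":0,"wz":0,"gripper":1},{"x":58,"y":-54,"z":0,"wx":0,"wy":0,"wz":0,"gripper":1},{"x":87,"y":-81,"z":0,"wx":0,"wy":0,"wz":0,"gripper":1},{"x":116,"y":-108,"z":0,"wx":0,"wy":0,"wz":0,"gripper":1},{"x":145,"y":-135,"z":0,"wx":0,"wy":0,"wz":0,"gripper":1}]'
python3 -m jog '[{"x":25,"y":-25,"z":0,"wx":0,"wy":0,"wz":0,"gripper":1},{"x":50,"y":-45,"z":0,"wx":0,"wy":0,"wz":0,"gripper":1},{"x":65,"y":-59,"z":0,"wx":0,"wy":0,"wz":0,"gripper":1},{"x":65,"y":-59,"z":0,"wx":0,"wy":0,"wz":0,"gripper":1},{"x":65,"y":-59,"z":0,"wx":0,"wy":0,"wz":0,"gripper":1}]'
python3 w.py bar1
python3 -m jog '[{"x":-10,"y":-38,"z":0,"wx":0,"wy":0,"wz":0,"gripper":1},{"x":-20,"y":-76,"z":0,"wx":0,"wy":0,"wz":0,"gripper":1},{"x":-30,"y":-114,"z":0,"wx":0,"wy":0,"wz":0,"gripper":1},{"x":-40,"y":-152,"z":0,"wx":0,"wy":0,"wz":0,"gripper":1},{"x":-45,"y":-185,"z":0,"wx":0,"wy":0,"wz":0,"gripper":1}]'
python3 -m jog '[{"x":0,"y":0,"z":0,"wx":0,"wy":0,"wz":0,"gripper":1},{"x":0,"y":0,"z":0,"wx":0,"wy":0,"wz":0,"gripper":1},{"x":0,"y":0,"z":0,"wx":0,"wy":0,"wz":0,"gripper":1},{"x":0,"y":0,"z":0,"wx":0,"wy":0,"wz":0,"gripper":1},{"x":0,"y":0,"z":0,"wx":0,"wy":0,"wz":0,"gripper":1}]'
python3 w.py pan1
python3 -c "
import cv2,numpy as np
a=cv2.imread('pics/bar1.png');b=cv2.imread('pics/pan1.png')
im=cv2.resize(np.hstack([a,b]),(800,300),interpolation=cv2.INTER_AREA);cv2.imwrite('pics/ab2.png',im)"
```

```text
clock: 0.62
ee_pos: [0.4104, 0.4287, 0.3298]
eef_rot: [3.141, 0.0, 2.913]
wrist_force: [0.2, -0.4, -1.2]
width: 0.0858
grip_force: 0.0
clock: 1.03
ee_pos: [0.5556, 0.2935, 0.3287]
eef_rot: [-3.142, -0.0, 2.911]
wrist_force: [0.7, 0.9, 1.6]
width: 0.0854
grip_force: 0.0
clock: 1.45
ee_pos: [0.6202, 0.2344, 0.3279]
eef_rot: [-3.14, -0.001, 2.908]
wrist_force: [-1.4, -0.1, -1.1]
width: 0.0857
grip_force: 0.0
1.5 [0.61935969 0.23612495 0.32816198] [-3.14143053e+00 -1.06739377e-03  2.91047687e+00] [-0.54  0.46  0.21  1.08 -0.09  1.61  0.98]
cam [0.55290463 0.24900089 0.46159093]
clock: 1.92
ee_pos: [0.5728, 0.0503, 0.3294]
eef_rot: [3.141, 0.001, 2.913]
wrist_force: [0.4, -0.3, 0.8]
width: 0.0851
grip_force: 0.0
clock: 2.33
ee_pos: [0.5744, 0.0534, 0.3284]
eef_rot: [3.141, -0.001, 2.915]
wrist_force: [0.4, 0.5, -0.0]
width: 0.0855
grip_force: 0.0
2.3833 [0.57448676 0.05294136 0.32832258] [ 3.14153544e+00 -6.71158801e-04  2.91389793e+00] [-0.36  0.26  0.28  1.35 -0.07  1.54  1.25]
cam [0.506938   0.06733701 0.4621047 ]
```

View pics/ab2.png

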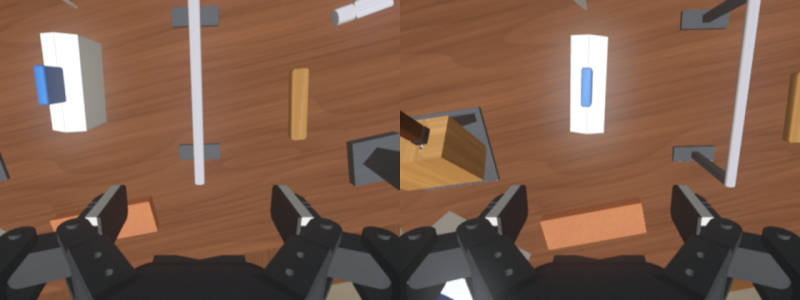

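Left (over the bar): the bar is a vertical line at x≈198 with its near end at (200,184), feet at (195,16) and (200,152), and the panel at left. Right (over the panel): the panel is at (588,85) with its tab at (586,87).

```bash
cat > m.py <<'E'
from h import *
np.set_printoptions(precision=4,suppress=True)
A={n:(cv2.imread(f"pics/{n}.png"),np.load(f"pics/{n}.npy")) for n in("bar1","pan1")}
def tri2(u,v):
    X=cv2.triangulatePoints(A["pan1"][1],A["bar1"][1],np.array(u,float).reshape(2,1),np.array(v,float).reshape(2,1))[:,0];return X[:3]/X[3]
def line(pts,M,z):
    W=np.array([ray(None,p,z,M)[:2] for p in pts]);vx,vy,x,y=cv2.fitLine(W.astype(np.float32),cv2.DIST_HUBER,0,.001,.001)[:,0];return np.arctan(vy/vx),y-vy/vx*x,W
# tab top (light blue) in both
C={}
for n in A:
    im,M=A[n];b,g,r=[im[...,i].astype(int) for i in range(3)]
    m=((b>r+50)&(b>150)&(np.indices(b.shape)[0]<260)).astype(np.uint8)
    cs=max(cv2.findContours(m,0,2)[0],key=cv2.contourArea)
    R=cv2.minAreaRect(cs);mo=cv2.moments(cs);C[n]=(mo['m10']/mo['m00'],mo['m01']/mo['m00'])
    print(n,"tab",C[n],R)
    if n=="pan1":
        B=np.array([ray(None,p,.144,M) for p in cv2.boxPoints(R)]);print("box",B,"center",B.mean(0))
        for i in range(2):
            d=B[i+1]-B[i];print(np.linalg.norm(d),np.arctan2(d[1],d[0]))
print("tab tri",tri2(C["pan1"],C["bar1"]))
# bar centreline
for n,(x0,x1) in {"bar1":(255,295),"pan1":(455,505)}.items():
    im,M=A[n];hsv=cv2.cvtColor(im,cv2.COLOR_BGR2HSV);m=(hsv[...,1]<50)&(hsv[...,2]>120);m[:,:x0]=0;m[:,x1:]=0;m[265:]=0
    ys=np.where(m.any(1))[0];pts=[(np.where(m[y])[0].mean(),y) for y in ys];wd=[m[y].sum() for y in ys]
    a,b0,W=line(pts[8:-8],M,.145);e=ray(None,pts[-1],.145,M);print(n,"bar yaw",a,"y at x=.57:",b0+np.tan(a)*.57,"rows",ys[0],ys[-1],"w",np.median(wd),"near end",e,"mid",e[:2]-.125*np.array([np.cos(a),np.sin(a)]))
    A[n]+=(pts,)
# bar height: same near end in two views
print("bar end tri",tri2(A["pan1"][2][-1],A["bar1"][2][-1]))
# feet in bar1, panel white in pan1
im,M=A["bar1"][:2]
for u in((195,16),(199.5,152)): print("foot",ray(None,(u[0]*1.4,u[1]*1.4),.008,M))
im,M=A["pan1"][:2];m=(im.min(2)>190).astype(np.uint8);m[220:]=0
cs=max(cv2.findContours(m,0,2)[0],key=cv2.contourArea);R=cv2.minAreaRect(cs);B=np.array([ray(None,p,.088,M) for p in cv2.boxPoints(R)]);print("panel",B.mean(0),[ (np.linalg.norm(B[i+1]-B[i]),np.arctan2(*(B[i+1]-B[i])[1::-1])) for i in range(2)])
E
python3 m.py
```

```text
bar1 tab (57.65918591859185, 118.48426842684268) ((57.72999954223633, 118.60999298095703), (56.85138702392578, 14.849242210388184), 81.8698959350586)
pan1 tab (260.6532759445241, 121.05595408895266) ((261.0, 121.5), (53.0, 14.0), 90.0)
box [[0.4875 0.0492 0.144 ]
 [0.4903 0.0615 0.144 ]
 [0.5361 0.0505 0.144 ]
 [0.5332 0.0378 0.144 ]] center [0.5118 0.0498 0.144 ]
0.012553778486056434 1.3448212537836504
0.047083242162784034 -0.23428232350615993
tab tri [0.5111 0.0494 0.141 ]
bar1 bar yaw -0.20196438 y at x=.57: 0.24122708 rows 0 258 w 16.0 near end [0.6918 0.2156 0.145 ] mid [0.5694 0.2406]
pan1 bar yaw -0.20191745 y at x=.57: 0.24110104 rows 0 262 w 18.0 near end [0.693  0.2181 0.145 ] mid [0.5705 0.2431]
bar end tri [0.6901 0.216  0.1495]
foot [0.449 0.266 0.008]
foot [0.6853 0.218  0.008 ]
panel [0.5119 0.05   0.088 ] [(np.float64(0.14374200228153763), np.float64(2.8728133706095043)), (np.float64(0.05209577674036383), np.float64(1.3350328832992475))]
```

```bash
python3 -m jog '[{"x":-31,"y":-2,"z":-15,"wx":0,"wy":0,"wz":-0.008,"gripper":1},{"x":-62,"y":-3,"z":-40,"wx":0,"wy":0,"wz":-0.008,"gripper":1},{"x":-62,"y":-3,"z":-80,"wx":0,"wy":0,"wz":-0.008,"gripper":1},{"x":-62,"y":-3,"z":-118,"wx":0,"wy":0,"wz":-0.008,"gripper":1},{"x":-62,"y":-3,"z":-138,"wx":0,"wy":0,"wz":-0.008,"gripper":1}]' 60
python3 -m jog '[{"x":0,"y":0,"z":0,"wx":0,"wy":0,"wz":0,"gripper":1},{"x":0,"y":0,"z":0,"wx":0,"wy":0,"wz":0,"gripper":1},{"x":0,"y":0,"z":0,"wx":0,"wy":0,"wz":0,"gripper":1},{"x":0,"y":0,"z":0,"wx":0,"wy":0,"wz":0,"gripper":1},{"x":0,"y":0,"z":0,"wx":0,"wy":0,"wz":0,"gripper":1}]'
```

```text
clock: 2.8
ee_pos: [0.5102, 0.0488, 0.1868]
eef_rot: [-3.14, -0.004, 2.905]
wrist_force: [-0.3, 0.2, 0.2]
width: 0.0856
grip_force: 0.0
clock: 3.22
ee_pos: [0.5137, 0.0482, 0.1925]
eef_rot: [3.14, 0.003, 2.903]
wrist_force: [0.9, 0.1, 1.5]
width: 0.0854
grip_force: 0.0
```

```bash
python3 -m jog '[{"x":0,"y":1,"z":-35,"wx":0,"wy":0,"wz":0,"gripper":1},{"x":0,"y":1,"z":-60,"wx":0,"wy":0,"wz":0,"gripper":1},{"x":0,"y":1,"z":-70,"wx":0,"wy":0,"wz":0,"gripper":0.6},{"x":0,"y":1,"z":-70,"wx":0,"wy":0,"wz":0,"gripper":0},{"x":0,"y":1,"z":-70,"wx":0,"wy":0,"wz":0,"gripper":0}]' 60
python3 -m jog '[{"x":0,"y":0,"z":0,"wx":0,"wy":0,"wz":0,"gripper":0},{"x":0,"y":0,"z":0,"wx":0,"wy":0,"wz":0,"gripper":0},{"x":0,"y":0,"z":0,"wx":0,"wy":0,"wz":0,"gripper":0},{"x":0,"y":0,"z":0,"wx":0,"wy":0,"wz":0,"gripper":0},{"x":0,"y":0,"z":0,"wx":0,"wy":0,"wz":0,"gripper":0}]'
```

```text
clock: 3.63
ee_pos: [0.513, 0.0489, 0.1216]
eef_rot: [3.142, 0.0, 2.903]
wrist_force: [0.8, -1.3, 1.9]
width: 0.0515
grip_force: 0.0
clock: 4.05
ee_pos: [0.5135, 0.0492, 0.1222]
eef_rot: [3.14, 0.002, 2.903]
wrist_force: [-1.1, 0.0, 7.1]
width: 0.0128
grip_force: 60.2
```

```bash
python3 -m jog '[{"x":0,"y":0,"z":20,"wx":0,"wy":0,"wz":0,"gripper":0},{"x":0,"y":0,"z":58,"wx":0,"wy":0,"wz":0,"gripper":0},{"x":0,"y":0,"z":98,"wx":0,"wy":0,"wz":0,"gripper":0},{"x":0,"y":0,"z":138,"wx":0,"wy":0,"wz":0,"gripper":0},{"x":0,"y":0,"z":175,"wx":0,"wy":0,"wz":0.033,"gripper":0}]'
python3 -m jog '[{"x":5,"y":20,"z":0,"wx":0,"wy":0,"wz":0,"gripper":0},{"x":14,"y":48,"z":0,"wx":0,"wy":0,"wz":0,"gripper":0},{"x":26,"y":87,"z":0,"wx":0,"wy":0,"wz":0,"gripper":0},{"x":38,"y":126,"z":0,"wx":0,"wy":0,"wz":0,"gripper":0},{"x":48,"y":160,"z":0,"wx":0,"wy":0,"wz":0,"gripper":0}]'
python3 -m jog '[{"x":6,"y":20,"z":0,"wx":0,"wy":0,"wz":0,"gripper":0},{"x":9,"y":32,"z":0,"wx":0,"wy":0,"wz":0,"gripper":0},{"x":9,"y":32,"z":0,"wx":0,"wy":0,"wz":0,"gripper":0},{"x":9,"y":32,"z":0,"wx":0,"wy":0,"wz":0,"gripper":0},{"x":9,"y":32,"z":0,"wx":0,"wy":0,"wz":0,"gripper":0}]'
python3 w.py han1
python3 - <<'E'
from h import *
for n in("scene","side"): cv2.imwrite(f"pics/{n}1.png",robot.capture(n))
a=cv2.imread("pics/scene1.png")[60:260,260:460];b=cv2.imread("pics/side1.png")[60:260,170:370];
cv2.imwrite("pics/h1.png",np.hstack([cv2.resize(a,(400,400),interpolation=2),cv2.resize(b,(400,400),interpolation=2)]))
E
```

```text
clock: 4.47
ee_pos: [0.5121, 0.0487, 0.2982]
eef_rot: [3.141, 0.001, 2.935]
wrist_force: [1.6, 0.4, -1.9]
width: 0.013
grip_force: 59.1
clock: 4.88
ee_pos: [0.5605, 0.2115, 0.2957]
eef_rot: [3.141, -0.0, 2.937]
wrist_force: [0.9, -0.0, -2.0]
width: 0.0127
grip_force: 59.0
clock: 5.3
ee_pos: [0.5698, 0.2387, 0.296]
eef_rot: [-3.141, 0.001, 2.933]
wrist_force: [0.7, -0.9, -1.4]
width: 0.0133
grip_force: 59.0
5.35 [0.56985344 0.2385269  0.29616237] [-3.14090963e+00  7.29236065e-04  2.93280325e+00] [-0.57  0.35  0.17  1.3  -0.06  1.5   0.95]
cam [0.50194029 0.25160806 0.42959377]
```

View pics/h1.png

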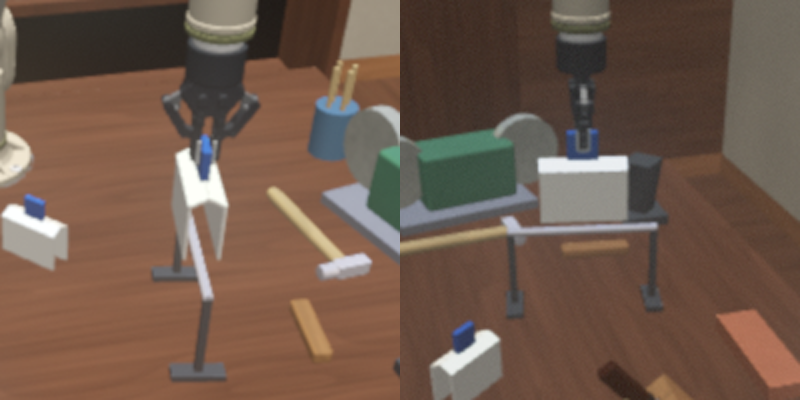

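The scene picture shows the panel held upright above the bar, aligned with it (leaves at (190,200)/(215,225), bar below). In the side picture it is centred over the bar near (583,190). Now I'll lower it.

```bash
python3 -m jog '[{"x":0,"y":2,"z":-20,"wx":0,"wy":0,"wz":0,"gripper":0},{"x":0,"y":2,"z":-50,"wx":0,"wy":0,"wz":0,"gripper":0},{"x":0,"y":2,"z":-80,"wx":0,"wy":0,"wz":0,"gripper":0},{"x":0,"y":2,"z":-102,"wx":0,"wy":0,"wz":0,"gripper":0},{"x":0,"y":2,"z":-112,"wx":0,"wy":0,"wz":0,"gripper":0}]'
python3 -m jog '[{"x":0,"y":0,"z":-2,"wx":0,"wy":0,"wz":0,"gripper":0},{"x":0,"y":0,"z":-4,"wx":0,"wy":0,"wz":0,"gripper":0},{"x":0,"y":0,"z":-5,"wx":0,"wy":0,"wz":0,"gripper":0},{"x":0,"y":0,"z":-5,"wx":0,"wy":0,"wz":0,"gripper":0},{"x":0,"y":0,"z":-5,"wx":0,"wy":0,"wz":0,"gripper":0}]'
```

```text
clock: 5.87
ee_pos: [0.5679, 0.2413, 0.1803]
eef_rot: [-3.138, -0.004, 2.935]
wrist_force: [-4.3, -0.0, 4.7]
width: 0.0129
grip_force: 60.1
clock: 6.28
ee_pos: [0.57, 0.2431, 0.1799]
eef_rot: [3.141, 0.001, 2.936]
wrist_force: [-0.0, 0.6, -1.6]
width: 0.0134
grip_force: 59.1
```

```bash
python3 -m jog '[{"x":0,"y":0,"z":-1,"wx":0,"wy":0,"wz":0,"gripper":0},{"x":0,"y":0,"z":-2,"wx":0,"wy":0,"wz":0,"gripper":0},{"x":0,"y":0,"z":-3,"wx":0,"wy":0,"wz":0,"gripper":0},{"x":0,"y":0,"z":-3,"wx":0,"wy":0,"wz":0,"gripper":0},{"x":0,"y":0,"z":-3,"wx":0,"wy":0,"wz":0,"gripper":0}]'
```

```text
clock: 6.7
ee_pos: [0.5702, 0.2432, 0.1792]
eef_rot: [3.139, 0.003, 2.936]
wrist_force: [-6.1, -2.7, 15.5]
width: 0.0128
grip_force: 61.7
```

```bash
python3 -m jog '[{"x":0,"y":0,"z":2,"wx":0,"wy":0,"wz":0,"gripper":0},{"x":0,"y":0,"z":2,"wx":0,"wy":0,"wz":0,"gripper":0.3},{"x":0,"y":0,"z":2,"wx":0,"wy":0,"wz":0,"gripper":0.5},{"x":0,"y":0,"z":2,"wx":0,"wy":0,"wz":0,"gripper":0.6},{"x":0,"y":0,"z":2,"wx":0,"wy":0,"wz":0,"gripper":0.6}]'
python3 -m jog '[{"x":0,"y":0,"z":8,"wx":0,"wy":0,"wz":0,"gripper":0.6},{"x":0,"y":0,"z":25,"wx":0,"wy":0,"wz":0,"gripper":0.6},{"x":0,"y":0,"z":60,"wx":0,"wy":0,"wz":0,"gripper":0.6},{"x":0,"y":0,"z":100,"wx":0,"wy":0,"wz":0,"gripper":0.6},{"x":0,"y":0,"z":140,"wx":0,"wy":0,"wz":0,"gripper":0.6}]'
python3 - <<'E'
from h import *
for n in("scene","side"): cv2.imwrite(f"pics/{n}2.png",robot.capture(n))
E
python3 -m jog '[{"x":0,"y":-30,"z":10,"wx":0,"wy":0,"wz":0.05,"gripper":0.6},{"x":0,"y":-70,"z":10,"wx":0,"wy":0,"wz":0.1,"gripper":0.7},{"x":-5,"y":-110,"z":10,"wx":0,"wy":0,"wz":0.12,"gripper":0.8},{"x":-10,"y":-150,"z":10,"wx":0,"wy":0,"wz":0.12,"gripper":1},{"x":-15,"y":-190,"z":10,"wx":0,"wy":0,"wz":0.12,"gripper":1}]'
python3 -m jog '[{"x":-5,"y":-40,"z":0,"wx":0,"wy":0,"wz":0,"gripper":1},{"x":-5,"y":-80,"z":0,"wx":0,"wy":0,"wz":0,"gripper":1},{"x":-5,"y":-120,"z":0,"wx":0,"wy":0,"wz":0,"gripper":1},{"x":-5,"y":-160,"z":0,"wx":0,"wy":0,"wz":0,"gripper":1},{"x":-5,"y":-180,"z":0,"wx":0,"wy":0,"wz":0,"gripper":1}]'
python3 w.py kn0
python3 -m jog '[{"x":5,"y":-25,"z":10,"wx":0,"wy":0,"wz":0,"gripper":1},{"x":10,"y":-50,"z":10,"wx":0,"wy":0,"wz":0,"gripper":1},{"x":10,"y":-80,"z":10,"wx":0,"wy":0,"wz":0,"gripper":1},{"x":10,"y":-80,"z":10,"wx":0,"wy":0,"wz":0,"gripper":1},{"x":10,"y":-80,"z":10,"wx":0,"wy":0,"wz":0,"gripper":1}]'
python3 w.py kn1
python3 - <<'E'
import cv2,numpy as np
a=cv2.imread("pics/scene2.png")[60:260,260:460];b=cv2.imread("pics/side2.png")[60:260,170:370]
c=cv2.imread("pics/kn0.png");d=cv2.imread("pics/kn1.png")
t=np.hstack([cv2.resize(a,(280,280)),cv2.resize(b,(280,280))]);t=np.pad(t,((0,0),(0,240),(0,0)))
u=np.hstack([cv2.resize(c,(400,300)),cv2.resize(d,(400,300))]);cv2.imwrite("pics/h2.png",np.vstack([t,u]))
E
```

```text
clock: 7.12
ee_pos: [0.5695, 0.243, 0.1774]
eef_rot: [-3.141, -0.0, 2.936]
wrist_force: [1.0, -0.0, -0.8]
width: 0.0516
grip_force: 0.0
clock: 7.53
ee_pos: [0.569, 0.2427, 0.3193]
eef_rot: [-3.141, -0.001, 2.936]
wrist_force: [0.6, 0.3, 1.2]
width: 0.0513
grip_force: 0.0
clock: 8.05
ee_pos: [0.5541, 0.0511, 0.3283]
eef_rot: [3.141, 0.001, 3.056]
wrist_force: [0.1, -0.7, 0.1]
width: 0.0856
grip_force: 0.0
clock: 8.47
ee_pos: [0.5483, -0.1333, 0.3286]
eef_rot: [-3.139, 0.001, 3.05]
wrist_force: [0.4, -0.1, -0.2]
width: 0.0852
grip_force: 0.0
8.5167 [ 0.54786779 -0.13618264  0.32848143] [-3.13800734e+00  7.83827213e-04  3.04555831e+00] [-0.11  0.23  0.37  1.39 -0.08  1.53  1.73]
cam [ 0.47913847 -0.12798798  0.46222069]
clock: 8.93
ee_pos: [0.559, -0.2089, 0.3379]
eef_rot: [-3.141, -0.0, 3.052]
wrist_force: [0.5, 0.3, 0.0]
width: 0.0855
grip_force: 0.0
8.9833 [ 0.55948858 -0.20708424  0.33781066] [ 3.14137881e+00 -1.03650244e-04  3.05477027e+00] [ 0.    0.31  0.41  1.28 -0.12  1.57  1.88]
cam [ 0.48999799 -0.20405532  0.47154013]
```

View pics/h2.png

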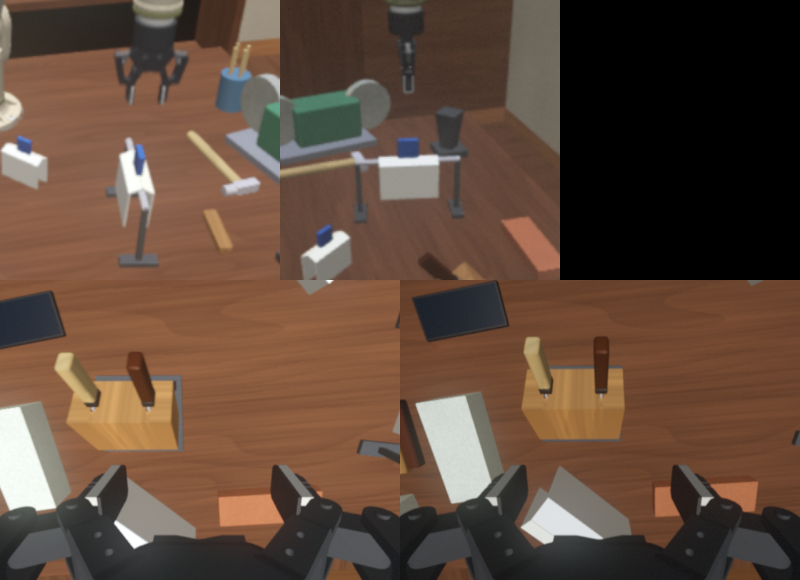

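The panel hangs on the middle of the bar (scene crop (135,185), side crop (408,178)). In the wrist pictures the dark handle runs (135,353)-(148,403) in the first and (601,338)-(602,395) in the second.

```bash
cat > k.py <<'E'
from h import *
np.set_printoptions(precision=4,suppress=True)
Ms=[];E=[]
for n,(x0,y0,x1,y1) in {"kn0":(165,85,230,190),"kn1":(258,65,310,175)}.items():
    im=cv2.imread(f"pics/{n}.png");hsv=cv2.cvtColor(im,cv2.COLOR_BGR2HSV)
    m=((hsv[...,2]<88)&(hsv[...,1]>90)).astype(np.uint8);k=np.zeros_like(m);k[y0:y1,x0:x1]=1;m=cv2.morphologyEx(m*k,cv2.MORPH_OPEN,np.ones((3,3),np.uint8))
    c=max(cv2.findContours(m,0,2)[0],key=cv2.contourArea);R=cv2.minAreaRect(c);print(n,cv2.contourArea(c),R)
    b=cv2.boxPoints(R);b=b[np.argsort(b[:,1])];E.append((b[:2].mean(0),b[2:].mean(0)));Ms.append(np.load(f"pics/{n}.npy"))
    cv2.drawContours(im,[c],-1,(0,255,0),1);cv2.imwrite(f"pics/{n}_m.png",im[40:220,120:360])
X=[]
for i in range(2):
    x=cv2.triangulatePoints(Ms[0],Ms[1],E[0][i].reshape(2,1).astype(float),E[1][i].reshape(2,1).astype(float))[:,0];x=x[:3]/x[3];X.append(x)
    e=[np.round((lambda p:p[:2]/p[2])(M@np.r_[x,1])-E[j][i],1) for j,M in enumerate(Ms)];print("rear" if i==0 else "front",x,e)
d=X[1]-X[0];print(np.linalg.norm(d),"yaw",np.arctan2(d[1],d[0]),"slope deg",np.degrees(np.arctan2(-d[2],np.hypot(*d[:2]))))
E
python3 k.py; python3 -c "
import cv2,numpy as np
cv2.imwrite('pics/km.png',cv2.resize(np.hstack([cv2.imread('pics/kn0_m.png'),cv2.imread('pics/kn1_m.png')]),(800,300)))"
```

```text
kn0 504.0 ((203.6147918701172, 138.59249877929688), (66.15264892578125, 11.88403606414795), 72.55281066894531)
kn1 1342.5 ((281.5, 115.5), (73.0, 21.0), 90.0)
rear [ 0.4663 -0.1989  0.1711] [array([-1.1, -3.4]), array([1.1, 3.3])]
front [ 0.5329 -0.2048  0.0991] [array([-0.2, -0.6]), array([0.2, 0.6])]
0.09826847099982707 yaw -0.08894307174523909 slope deg 47.10596047161554
```

View pics/km.png

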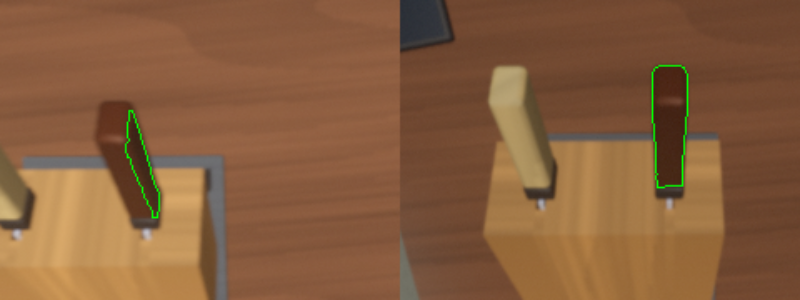

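The enlarged handles: the spine face of the dark handle runs from (113,142) to (146,228) in the left crop and from (670,100) to (669,197) in the right. The mask caught only a side face in the left, so I'll triangulate these edges instead.

Run:
```python
from h import *
np.set_printoptions(precision=4,suppress=True)
M=[np.load(f"pics/kn{i}.npy") for i in(0,1)];s=.6;X=[]
for a,b in(((113,142),(270,100)),((146,228),(269.5,197))):
    p=[np.array([120+q[0]*s,40+q[1]*s]).reshape(2,1) for q in(a,b)]
    x=cv2.triangulatePoints(M[0],M[1],p[0],p[1])[:,0];x=x[:3]/x[3];X.append(x)
    print(x,[np.round((lambda v:v[:2]/v[2])(m@np.r_[x,1])-q[:,0],1) for m,q in zip(M,p)])
d=X[1]-X[0];print(np.linalg.norm(d),np.arctan2(d[1],d[0]),np.degrees(np.arctan2(-d[2],np.hypot(*d[:2]))))
# mouth top edge corners and base in kn1
for q in((270,100),(269.5,197)):
  for z in(.19,.18,.13): print(q,z,ray(None,(120+q[0]*s,40+q[1]*s),z,M[1]))
# predicted: origin O on mouth
for q in((483,237),(722,235)): print("mouth top edge",ray(None,(120+(q[0]-400)*s,40+q[1]*s),.133,M[1]))
```

```text
[ 0.4819 -0.2006  0.1903] [array([-0.3, -1.2]), array([0.3, 1.2])]
[ 0.5351 -0.2052  0.1294] [array([-0., -0.]), array([0., 0.])]
0.08097943798940152 -0.08576023753414642 48.74011937273965
(270, 100) 0.19 [ 0.481  -0.2008  0.19  ]
(270, 100) 0.18 [ 0.4806 -0.2007  0.18  ]
(270, 100) 0.13 [ 0.479  -0.2001  0.13  ]
(269.5, 197) 0.19 [ 0.5271 -0.205   0.19  ]
(269.5, 197) 0.18 [ 0.5284 -0.205   0.18  ]
(269.5, 197) 0.13 [ 0.535  -0.2052  0.13  ]
mouth top edge [ 0.5489 -0.3212  0.133 ]
mouth top edge [ 0.5606 -0.1752  0.133 ]
```

```bash
python3 -m jog '[{"x":-3,"y":1,"z":-10,"wx":0.01,"wy":0.11,"wz":0,"gripper":0.65},{"x":-6,"y":1,"z":-25,"wx":0.02,"wy":0.22,"wz":0,"gripper":0.65},{"x":-9,"y":1,"z":-40,"wx":0.03,"wy":0.33,"wz":0,"gripper":0.65},{"x":-13,"y":1,"z":-60,"wx":0.037,"wy":0.43,"wz":0,"gripper":0.65},{"x":-13,"y":1,"z":-90,"wx":0.042,"wy":0.488,"wz":0,"gripper":0.65}]' 100
python3 -m jog '[{"x":0,"y":0,"z":-25,"wx":0,"wy":0,"wz":0,"gripper":0.65},{"x":0,"y":0,"z":-25,"wx":0,"wy":0,"wz":0,"gripper":0.65},{"x":0,"y":0,"z":-25,"wx":0,"wy":0,"wz":0,"gripper":0.65},{"x":0,"y":0,"z":-25,"wx":0,"wy":0,"wz":0,"gripper":0.65},{"x":0,"y":0,"z":-25,"wx":0,"wy":0,"wz":0,"gripper":0.65}]'
```

```text
clock: 9.4
ee_pos: [0.5478, -0.2039, 0.2478]
eef_rot: [3.141, -0.493, 3.06]
wrist_force: [0.9, -0.0, 0.2]
width: 0.0554
grip_force: 0.0
clock: 9.82
ee_pos: [0.5473, -0.2061, 0.2259]
eef_rot: [-3.141, -0.485, 3.056]
wrist_force: [0.1, 0.3, 0.5]
width: 0.0554
grip_force: 0.0
```

```bash
python3 -m jog '[{"x":-14,"y":1,"z":-27,"wx":0,"wy":0,"wz":0,"gripper":0.65},{"x":-29,"y":2,"z":-54,"wx":0,"wy":0,"wz":0,"gripper":0.65},{"x":-40,"y":3,"z":-75,"wx":0,"wy":0,"wz":0,"gripper":0.65},{"x":-47,"y":4,"z":-89,"wx":0,"wy":0,"wz":0,"gripper":0.65},{"x":-47,"y":4,"z":-89,"wx":0,"wy":0,"wz":0,"gripper":0.65}]'
python3 w.py gr0
python3 -m jog '[{"x":0,"y":0,"z":0,"wx":0,"wy":0,"wz":0,"gripper":0.4},{"x":0,"y":0,"z":0,"wx":0,"wy":0,"wz":0,"gripper":0.3},{"x":0,"y":0,"z":0,"wx":0,"wy":0,"wz":0,"gripper":0},{"x":0,"y":0,"z":0,"wx":0,"wy":0,"wz":0,"gripper":0},{"x":0,"y":0,"z":0,"wx":0,"wy":0,"wz":0,"gripper":0}]' 60
python3 -m jog '[{"x":0,"y":0,"z":0,"wx":0,"wy":0,"wz":0,"gripper":0},{"x":0,"y":0,"z":0,"wx":0,"wy":0,"wz":0,"gripper":0},{"x":0,"y":0,"z":0,"wx":0,"wy":0,"wz":0,"gripper":0},{"x":0,"y":0,"z":0,"wx":0,"wy":0,"wz":0,"gripper":0},{"x":0,"y":0,"z":0,"wx":0,"wy":0,"wz":0,"gripper":0}]' 110
```

```text
clock: 10.23
ee_pos: [0.4979, -0.2016, 0.1334]
eef_rot: [3.141, -0.491, 3.055]
wrist_force: [-0.6, -0.0, 0.4]
width: 0.0552
grip_force: 0.0
10.2833 [ 0.49925538 -0.20189451  0.13496922] [ 3.14108108 -0.48890317  3.05567429] [ 0.02  0.66  0.39  1.34 -0.09  1.66  1.89]
cam [ 0.50002893 -0.20337252  0.28324658]
clock: 10.7
ee_pos: [0.5007, -0.2023, 0.1352]
eef_rot: [-3.141, -0.487, 3.056]
wrist_force: [1.5, -0.2, 5.1]
width: 0.0172
grip_force: 60.3
clock: 11.12
ee_pos: [0.5008, -0.2024, 0.1353]
eef_rot: [-3.141, -0.487, 3.056]
wrist_force: [0.5, 0.6, 6.8]
width: 0.0169
grip_force: 107.1
```

```bash
python3 -m jog '[{"x":-3,"y":0,"z":4,"wx":0,"wy":0,"wz":0,"gripper":0},{"x":-8,"y":1,"z":9,"wx":0,"wy":0,"wz":0,"gripper":0},{"x":-13,"y":1,"z":15,"wx":0,"wy":0,"wz":0,"gripper":0},{"x":-18,"y":1.5,"z":21,"wx":0,"wy":0,"wz":0,"gripper":0},{"x":-23,"y":2,"z":26.5,"wx":0,"wy":0,"wz":0,"gripper":0}]'
```

```text
clock: 11.53
ee_pos: [0.4783, -0.2002, 0.1611]
eef_rot: [-3.141, -0.485, 3.057]
wrist_force: [5.3, -1.0, 0.1]
width: 0.0165
grip_force: 107.1
```

```bash
python3 -m jog '[{"x":-7,"y":0.5,"z":8,"wx":0,"wy":0,"wz":0,"gripper":0},{"x":-15,"y":1,"z":17,"wx":0,"wy":0,"wz":0,"gripper":0},{"x":-23,"y":2,"z":26,"wx":0,"wy":0,"wz":0,"gripper":0},{"x":-32,"y":2.5,"z":37,"wx":0,"wy":0,"wz":0,"gripper":0},{"x":-41,"y":3,"z":47,"wx":0,"wy":0,"wz":0,"gripper":0}]'
python3 -m jog '[{"x":-7,"y":0.5,"z":8,"wx":0,"wy":0,"wz":0,"gripper":0},{"x":-14,"y":1,"z":17,"wx":0,"wy":0,"wz":0,"gripper":0},{"x":-21,"y":2,"z":26,"wx":0,"wy":0,"wz":0,"gripper":0},{"x":-26,"y":2.5,"z":36,"wx":0,"wy":0,"wz":0,"gripper":0},{"x":-26,"y":2.5,"z":50,"wx":0,"wy":0,"wz":0,"gripper":0}]'
```

```text
clock: 11.95
ee_pos: [0.4372, -0.1972, 0.2084]
eef_rot: [-3.141, -0.485, 3.057]
wrist_force: [5.0, -0.5, 0.9]
width: 0.0163
grip_force: 107.1
clock: 12.37
ee_pos: [0.4078, -0.1945, 0.2575]
eef_rot: [3.141, -0.493, 3.055]
wrist_force: [0.0, -0.1, -1.4]
width: 0.0165
grip_force: 107.3
```

```bash
python3 -m jog '[{"x":0,"y":5,"z":25,"wx":0,"wy":0,"wz":0,"gripper":0},{"x":10,"y":10,"z":50,"wx":-0.008,"wy":-0.1,"wz":0,"gripper":0},{"x":25,"y":20,"z":75,"wx":-0.017,"wy":-0.21,"wz":0,"gripper":0},{"x":45,"y":30,"z":95,"wx":-0.027,"wy":-0.32,"wz":0,"gripper":0},{"x":65,"y":40,"z":110,"wx":-0.036,"wy":-0.43,"wz":0,"gripper":0}]'
python3 -m jog '[{"x":10,"y":20,"z":5,"wx":-0.009,"wy":-0.11,"wz":0,"gripper":0},{"x":20,"y":45,"z":10,"wx":-0.018,"wy":-0.22,"wz":0,"gripper":0},{"x":30,"y":75,"z":15,"wx":-0.027,"wy":-0.32,"wz":0,"gripper":0},{"x":30,"y":105,"z":15,"wx":-0.034,"wy":-0.405,"wz":0,"gripper":0},{"x":30,"y":130,"z":15,"wx":-0.034,"wy":-0.405,"wz":0,"gripper":0}]'
python3 -m jog '[{"x":0,"y":0,"z":0,"wx":0,"wy":0,"wz":-0.06,"gripper":0},{"x":0,"y":0,"z":0,"wx":0,"wy":0,"wz":-0.119,"gripper":0},{"x":0,"y":0,"z":0,"wx":0,"wy":0,"wz":-0.119,"gripper":0},{"x":0,"y":0,"z":0,"wx":0,"wy":0,"wz":-0.119,"gripper":0},{"x":0,"y":0,"z":0,"wx":0,"wy":0,"wz":-0.119,"gripper":0}]'
python3 - <<'E'
from h import *
for n in("scene","side"): cv2.imwrite(f"pics/{n}3.png",robot.capture(n))
a=cv2.imread("pics/scene3.png")[0:280,160:440];b=cv2.imread("pics/side3.png")[20:300,150:430]
cv2.imwrite("pics/h3.png",np.hstack([cv2.resize(a,(400,400),interpolation=2),cv2.resize(b,(400,400),interpolation=2)]))
E
```

```text
clock: 12.78
ee_pos: [0.475, -0.1546, 0.3702]
eef_rot: [3.14, -0.051, 3.055]
wrist_force: [0.0, -0.9, -2.3]
width: 0.0167
grip_force: 107.3
clock: 13.2
ee_pos: [0.5015, -0.0228, 0.3816]
eef_rot: [3.139, 0.351, 3.057]
wrist_force: [0.6, 0.3, -1.6]
width: 0.0163
grip_force: 107.4
clock: 13.62
ee_pos: [0.5042, -0.0253, 0.382]
eef_rot: [3.14, 0.347, 2.938]
wrist_force: [0.8, -0.6, -1.7]
width: 0.0164
grip_force: 107.5
```

View pics/h3.png

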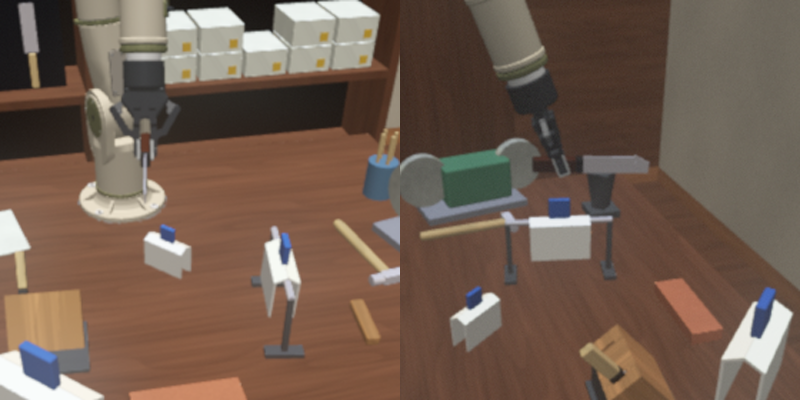

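The knife is held level, dark handle left at (555,163) and blade (583-648,157-173) in the side crop, with the scene view showing it edge down and end-on. The panel is still hanging. I'll measure how level it is before carrying it over.

```bash
cat > lv.py <<'E'
from h import *
import sys
np.set_printoptions(precision=4,suppress=True)
def meas(n,box,yaw):
    im=cv2.imread(f"pics/{n}.png");x0,y0,x1,y1=box
    hsv=cv2.cvtColor(im,cv2.COLOR_BGR2HSV);m=((hsv[...,1]<70)&(hsv[...,2]>90)).astype(np.uint8);k=np.zeros_like(m);k[y0:y1,x0:x1]=1
    c=max(cv2.findContours(m*k,0,2)[0],key=cv2.contourArea);q=c[:,0];print("blob",cv2.boundingRect(c),cv2.contourArea(c))
    M=P(n[:4]);ee=robot.get_obs()["ee_pos"];t=np.array([np.cos(yaw),np.sin(yaw)]);nn=np.array([-t[1],t[0],0])
    A=np.linalg.inv(M[:,:3]);C=-A@M[:,3]
    def on(p):
        d=A@np.r_[p,1];s=nn@(ee-C)/(nn@d);X=C+s*d;return np.r_[(X-ee)[:2]@t,X[2]]
    xs=np.arange(q[:,0].min()+3,q[:,0].max()-7);mm=np.zeros_like(m);cv2.drawContours(mm,[c],-1,1,-1)
    top=np.array([on((x,np.where(mm[:,x])[0].min()-.5)) for x in xs]);bot=np.array([on((x,np.where(mm[:,x])[0].max()+.5)) for x in xs])
    for w,L in(("spine",top),("edge",bot)):
        a,b=np.polyfit(L[:,0],L[:,1],1);print(w,"slope deg",np.degrees(np.arctan(a)),"z mid",L[:,1].mean())
    print("along-range from TCP",top[0,0],top[-1,0],on((q[:,0].max()+.5,q[:,1].mean())),"ee",ee)
if __name__=="__main__": meas("side3",(276,120,336,150),-.202)
E
python3 lv.py
```

```text
blob (278, 128, 47, 14) 521.0
spine slope deg -1.4000332555769672 z mid 0.4023675103798824
edge slope deg -1.8980716216925575 z mid 0.368384654961902
along-range from TCP 0.0431319009132873 0.1318146974895862 [0.1549 0.38  ] ee [ 0.5044 -0.0253  0.382 ]
```

```bash
python3 -m jog '[{"x":0,"y":20,"z":0,"wx":0,"wy":-0.028,"wz":0,"gripper":0},{"x":0,"y":55,"z":0,"wx":0,"wy":-0.028,"wz":0,"gripper":0},{"x":0,"y":95,"z":0,"wx":0,"wy":-0.028,"wz":0,"gripper":0},{"x":0,"y":135,"z":0,"wx":0,"wy":-0.028,"wz":0,"gripper":0},{"x":0,"y":175,"z":0,"wx":0,"wy":-0.028,"wz":0,"gripper":0}]'
python3 -m jog '[{"x":0,"y":40,"z":0,"wx":0,"wy":0,"wz":0,"gripper":0},{"x":0,"y":80,"z":0,"wx":0,"wy":0,"wz":0,"gripper":0},{"x":0,"y":120,"z":0,"wx":0,"wy":0,"wz":0,"gripper":0},{"x":-1,"y":155,"z":0,"wx":0,"wy":0,"wz":0,"gripper":0},{"x":-2,"y":180,"z":0,"wx":0,"wy":0,"wz":0,"gripper":0}]'
python3 -m jog '[{"x":0,"y":20,"z":0,"wx":0,"wy":0,"wz":0,"gripper":0},{"x":0,"y":27,"z":0,"wx":0,"wy":0,"wz":0,"gripper":0},{"x":0,"y":27,"z":0,"wx":0,"wy":0,"wz":0,"gripper":0},{"x":0,"y":27,"z":0,"wx":0,"wy":0,"wz":0,"gripper":0},{"x":0,"y":27,"z":0,"wx":0,"wy":0,"wz":0,"gripper":0}]'
python3 - <<'E'
from h import *
for u in((421,160),(473,197),(396,155),(432,193)): print(u,ray("scene",u,.01))
print(robot.get_obs()["joint_positions"].round(2))
E
```

```text
clock: 14.13
ee_pos: [0.5043, 0.1515, 0.3824]
eef_rot: [3.133, 0.376, 2.934]
wrist_force: [2.0, -0.0, -0.4]
width: 0.0161
grip_force: 107.5
clock: 14.55
ee_pos: [0.5017, 0.3338, 0.3813]
eef_rot: [3.134, 0.374, 2.938]
wrist_force: [0.6, -0.6, -1.8]
width: 0.0165
grip_force: 107.5
clock: 14.97
ee_pos: [0.5033, 0.3556, 0.3824]
eef_rot: [3.134, 0.376, 2.933]
wrist_force: [-0.2, 0.4, -0.6]
width: 0.0164
grip_force: 107.5
(421, 160) [0.30502521 0.60075075 0.01      ]
(473, 197) [0.55014922 0.66733492 0.01      ]
(396, 155) [0.2531571 0.5255796 0.01     ]
(432, 193) [0.50048253 0.54610686 0.01      ]
[-0.6   0.18 -0.29  1.38  0.38  1.42  0.45]
```

```bash
python3 -m jog '[{"x":0,"y":0,"z":-20,"wx":0,"wy":0,"wz":0,"gripper":0},{"x":0,"y":0,"z":-50,"wx":0,"wy":0,"wz":0,"gripper":0},{"x":0,"y":0,"z":-85,"wx":0,"wy":0,"wz":0,"gripper":0},{"x":0,"y":0,"z":-120,"wx":0,"wy":0,"wz":0,"gripper":0},{"x":0,"y":0,"z":-155,"wx":0,"wy":0,"wz":0,"gripper":0}]'
python3 -m jog '[{"x":0,"y":0,"z":-35,"wx":0,"wy":0,"wz":0,"gripper":0},{"x":-1,"y":1,"z":-70,"wx":0,"wy":0,"wz":0,"gripper":0},{"x":-2,"y":2,"z":-100,"wx":0,"wy":0,"wz":0,"gripper":0},{"x":-2,"y":2,"z":-120,"wx":0,"wy":0,"wz":0,"gripper":0},{"x":-2,"y":2,"z":-126,"wx":0,"wy":0,"wz":0,"gripper":0}]'
python3 -m jog '[{"x":0,"y":0,"z":0,"wx":0,"wy":0,"wz":0,"gripper":0},{"x":0,"y":0,"z":0,"wx":0,"wy":0,"wz":0,"gripper":0},{"x":0,"y":0,"z":0,"wx":0,"wy":0,"wz":0,"gripper":0},{"x":0,"y":0,"z":0,"wx":0,"wy":0,"wz":0,"gripper":0},{"x":0,"y":0,"z":0,"wx":0,"wy":0,"wz":0,"gripper":0}]'
python3 - <<'E'
from h import *
for n in("scene","side"): cv2.imwrite(f"pics/{n}4.png",robot.capture(n))
a=cv2.imread("pics/scene4.png")[60:260,260:460];b=cv2.imread("pics/side4.png")[60:260,170:370]
cv2.imwrite("pics/h4.png",np.hstack([cv2.resize(a,(400,400),interpolation=2),cv2.resize(b,(400,400),interpolation=2)]))
E
```

```text
clock: 15.38
ee_pos: [0.5032, 0.3554, 0.2267]
eef_rot: [3.133, 0.377, 2.932]
wrist_force: [0.5, 1.1, -2.1]
width: 0.0164
grip_force: 107.6
clock: 15.8
ee_pos: [0.4997, 0.356, 0.0976]
eef_rot: [3.139, 0.373, 2.935]
wrist_force: [0.2, -1.2, -1.6]
width: 0.0169
grip_force: 107.6
clock: 16.22
ee_pos: [0.5012, 0.36, 0.1029]
eef_rot: [3.131, 0.377, 2.934]
wrist_force: [0.4, -0.2, -1.6]
width: 0.0165
grip_force: 107.6
```

View pics/h4.png

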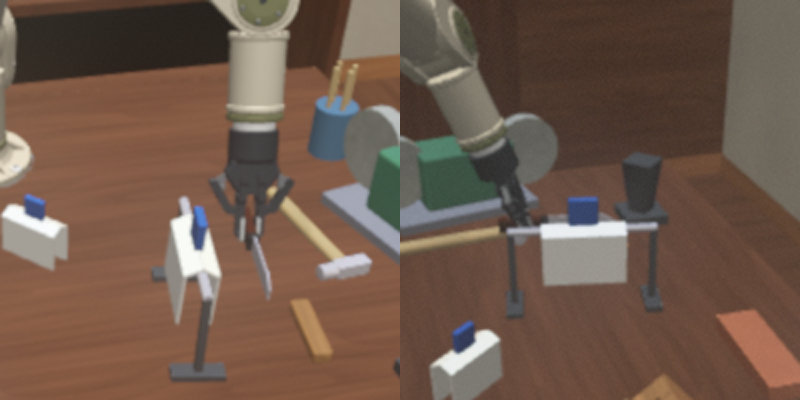

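In the scene picture the blade runs from (254,235) to (268,293), beside the panel's +y face and parallel to the bar, touching nothing. The panel hangs mid-bar. I'll check the numbers.

Run:
```python
from h import *
np.set_printoptions(precision=4,suppress=True)
S=lambda a,b:(260+a/2,60+b/2)
a=ray("scene",S(254,235),.12);b=ray("scene",S(267,268),.12);t=ray("scene",S(268,295),.09);print(a,b,t,"yaw",np.arctan2(*(b-a)[1::-1]))
bar=np.array([.569,.2415]);u=np.array([np.cos(.202),-np.sin(.202)]);v=np.array([-u[1],u[0]])
for p in(a,b,t): print((p[:2]-bar)@u,(p[:2]-bar)@v)
o=robot.get_obs();print(o["clock"],np.abs(o["joint_velocities"]).max(),o["ee_pos"])
```

```text
[0.5292 0.358  0.12  ] [0.6129 0.3433 0.12  ] [0.6384 0.3388 0.09  ] yaw -0.1734305909674664
-0.062374973432931725 0.10616060159426803
0.02258397424868972 0.10858848911377819
0.04842839541944955 0.10922756424215133
16.3167 0.007576149491675953 [0.5009 0.3598 0.1022]
```

```bash
python3 -c "
from cell import robot
print(robot.job_done())"
```

```text
the job is handed in; nothing more can be done
None
```

The job is handed in at about 16.3 s: the white panel hangs over the middle of the bar, and the dark-handled knife is held level, edge down and still beside it, about 8 cm off the panel's left (+y) face, touching only the gripper.

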